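Set the curing lamp's minute drum and start it

ROBOT

A 6-joint arm with a two-finger parallel gripper is mounted at the origin on the work surface. World frame = base frame: x ahead of the robot, y to its left, z up, the work surface at z = 0. Lengths are in mm, angles in rad, forces in N, time in s.
With the tool pointing down it reaches from about 350 to 1000 mm from the base axis. Payload 7.1 kg.
Tool frame: the origin (TCP) lies midway between the tips of the shut fingers; the grasp point (between the pads) lies 19 mm behind it; z points along the fingers, y is the direction in which the jaws open and shut (so a half turn about z gives the same grasp; the last joint's range is limited). The gripper opens to 85 mm and grips with 20 to 120 N. Pads are 22 mm wide; open, the fingers measure 114 mm over their backs; the gripper's body (76 mm by 85 mm) begins 54 mm behind the grasp point. The pads swing forward as they close: fully open they stand 13 mm farther back than shut.
Start: joints at [1.183, 0.423, 1.63, -0, 1.089, -0.019], TCP at [225.278, 582.971, 231.319] pointing down, gripper open.
Joint ranges: [-3, 3], [-0.9, 2.11], [0.09, 2.58], [-1.31, 4.45], [0.11, 2.69], [-2.54, 2.54]. Speed limits (rad/s): [2.39, 2.39, 3.01, 3.14, 3.14, 3.14].

INTERFACE

Orientations are given as a rotation vector (axis times angle).
In Python, from cell import r gives the robot as it stands.
- The arm moves only by the shell command python3 -m crank 'ROWS' [OPENING] [FORCE]. ROWS is a JSON object of lists of equal length, an entry for each row: "travel": the shift along the tool's x, y, z in mm, a list of three; "dr": the turn, a rotation vector about the tool's x, y, z in degrees, a list of three. A call has 1 to 5 rows; each row shifts and turns the commanded pose from where the row before left it, along the tool's axes as they then stand; what a row does not reach is not made up. A row lasts 1/10 s, in which the tool goes at most 50 mm and 8.59 degrees, less where a joint would pass 70% of its speed; a pose out of reach is approached as far as the arm can. A call is refused whole if a number of a shift passes 50 or a number of a turn 8.59, either way. A call with a gripper value outside its range is refused whole. OPENING is the opening, from 0 (shut) to 1 (fully open), set as the call begins (- or left out, the last holds). The fingers move at their own pace and stop on an object; FORCE is the grip in N (left out, the last holds). Time passes only in rows, so rows that do not move let the fingers close. It gives the time, the measured TCP pose, the force and the opening at its end, in the units of the state.
- r.read_state(): the state, without advancing time (a new reading comes with each control period).
- r.camera(name): name is "scene" or "side" or "wrist"; returns a dict with "pixels" (420x560x3 uint8, red, green, blue), "range_z" (420x560 float32, mm along the optical axis (not along the pixel's ray), 0 where there is no reading), "fx", "fy", "cx", "cy" (pixels), "extrinsics" (4x4, takes a point from world to camera coordinates). Camera axes: x right, y up, looking along -z (the intrinsics and any distortion apply to the point x, -y, -z); pixel columns grow to the right and rows downward; lengths in mm; the calibration is good to about 2 mm. A picture is of the moment at which its call begins.
- r.sign_off(): hands the job in, once; it reports no verdict.
Trained networks look in a picture, given as the dict that the camera call returned (one of the last four; its "shot" number tells which), for a name from the list of things; names that differ only in an ending like _2 or _b are one class to them, and where a whole thing is asked for, a point or a joint stands for the part that bears it (a point fixed in the world has none). Each returns a list of dicts, best first, with "score" (0 to 1); they miss things now and then, are a little off and sometimes report something else, mostly with a low value. They report only what shows in the picture. A call takes as long as a camera call.
- r.search_frame(picture, name): "extent" ([left, top, right, bottom] in pixels, round what is visible of it).
- r.pinpoint(picture, name): "at" ([column, row] in pixels: a listed point, or the origin of a listed thing).
The state is a dict: "t": time; "joint_pos": joint angles; "dq": joint speeds; "joint_torque": joint torques, N m; "tcp_pos": TCP position; "orientation": TCP orientation; "contact_force": force on the tool from outside, world axes, zero at the start; "torque": the same for the moment, N m; "width": finger opening in mm.
Only numpy, scipy, OpenCV 4.12 (cv2) and the standard library are available. Lean on these libraries where they do the work, as an engineer would, in place of code of your own. Each camera call takes 0.05 s, during which the arm holds its last target.

TASK

The tray of charms is already in the UV curing lamp. With a closed fingertip pressed only lightly on the black rubber thumbwheel (never pinching or pressing it hard: it must not feel more than 15 N), roll the minute drum until the whole 5 shows in the small window, and only then press the green start button all the way down and let it come up again. Leave the things around and in the lamp where they are.

Things in the scene. Friction and masses are not known exactly. Their poses are not given: they have to be found in the camera images.
- lamp: White UV curing lamp fixed to the bench, 180 mm (x) by 300 mm (y), flat top at 96 mm. Origin: centre of its underside. Its x axis points away from the robot at yaw 0, z up. The +y half is the control console (grey top), the -y half an open-ended tunnel with violet light.
- wheel_spot (a point): Nominal highest point of the black ribbed rubber thumbwheel, fixed to the lamp at lamp x 0, y +102 mm, z 109 mm; axes as the lamp's. Wheel: radius 50 mm, 30 mm wide, level axle along lamp y; it stands about 13 mm out of a slot (88 x 38 mm) in the flat console top. From wear its real height is up to 5 mm above or below this point: not measured, find it by touch.
- axle (a point): Nominal centre of the wheel's axle, 50 mm below wheel_spot, fixed to the lamp. The wheel is sprung: it yields straight down, 5.5 N per mm, 5 mm of travel, then stops hard. Rolling it takes about 4 N along the rim: a fingertip pressing with under 5 to 6 N slips, 8 to 10 N rolls it, over 15 N (any squeeze counts) damages it. It stays where it is left.
- dial (a joint): Turn of the number drum (rad), one piece with the thumbwheel. 0.785 rad per number: 0 shows the 0, 3.927 shows the 5 centred. Grows when the wheel's top is moved along lamp +x (away from the robot), 50 mm of rim per rad. Hard stops a little before 0 and after 7. Starts between 2 and 4, often between two numbers.
- window (a point): Centre of the small black-framed window in the console top, at lamp x 0, y +57 mm, z 96 mm, 22 mm along x by 32 mm along y, looking up. Black figures 0 to 7, 13 mm high, on the white drum beneath, upright as seen by somebody at the robot's side (top of the figure to lamp +x).
- start_top (a point): Centre of the top of the round green start button, 28 mm diameter, on the tunnel roof at lamp x 0, y -75 mm. It is pressed straight down.
- start (a joint): Travel of the start button (m): 0 up, 0.006 fully down; needs 5 N, springs back. Below 4.5 mm the lamp does not start.
- tray: Bystander: metal charm tray 120 x 90 x 14 mm, lying inside the lamp's curing tunnel; origin under its centre.
- resin: Bystander: amber resin bottle, 44 mm diameter, 110 mm tall; origin under its centre.
- glitter: Bystander: pink glitter jar, 44 mm diameter, 50 mm tall; origin under its centre.
- tweezers: Bystander: dark steel tweezers 125 mm long, lying; origin at mid-length on the table.
- mould: Bystander: lilac casting mould 90 x 70 x 14 mm with six wells; origin under its centre.
- cup: Bystander: white cup, 68 mm wide, 70 mm tall; origin under its centre.
- charm: Bystander: finished pink charm, a disc 36 mm wide, 12 mm thick; origin under its centre.
- brush: Bystander: small brush with a wooden handle, lying; origin on the table.

How it is judged (in metres and radians):
On the way, in this order (a step that is already met when the one before it is completed fails the run):
1. the 5 stands whole in the window and the thumbwheel is let go (value of joint dial between 3.82699 and 4.02699 rad and contact force between anything else and dial below 0.2 N), for 0.2 s.
2. the start button is pressed fully down (value of joint dial between 3.82699 and 4.02699 rad and value of joint start above 0.0045 m), for 0.05 s.
At the end, for the whole second after the job is handed in: The drum rests within 0.10 rad of 3.927 rad (the whole 5 in the window), untouched; the start button has been pressed at least 4.5 mm after that and is up again (under 1.5 mm) (all of step 1 and value of joint start below 0.0015 m and velocity of joint dial between -0.05 and 0.05 rad/s).
It fails at once if the thumbwheel is pressed or squeezed with more than 15 N (contact force between anything else and dial above 15 N).
It fails at once if the start button is pressed while the 5 is not whole in the window (value of joint start above 0.003 m and not (value of joint dial between 3.82699 and 4.02699 rad)).
It fails at once if a bystander is moved by more than 20 mm (distance of any of tray, resin, glitter, tweezers, mould, cup, charm, brush from where it was at the start of the episode above 0.02 m).
It also fails if it takes over 64 s, if anything falls off the work surface, if the arm or the gripper's body presses on something with over 40 N, if the wrist force passes 120 N, or if a joint passes its speed limit or range.

## Working session

There is one attempt and no reset: what is moved stays moved. The work goes in short steps, Python scripts to look and compute and a shell command to move; the robot and the scene stay as the last step left them, time stands still between calls to the robot, and variables do not carry over. Pictures are saved under pics/ and viewed, and the job is handed in when it is done.

```bash
ls; mkdir -p pics
cat > h.py <<'E'
import numpy as np, cv2
from cell import r
def ray(c,px):
    E=np.array(c["extrinsics"]);u,v=px
    d=np.array([(u-c["cx"])/c["fx"],-(v-c["cy"])/c["fy"],-1.0])
    R=E[:3,:3];t=E[:3,3]
    return -R.T@t, R.T@d
def atz(c,px,z):
    o,d=ray(c,px); return o+d*(z-o[2])/d[2]
def dep(c,px):
    o,d=ray(c,px); u,v=int(round(px[0])),int(round(px[1]))
    return o+d*float(c["range_z"][v,u])
def save(c,n): cv2.imwrite(f"pics/{n}.png",cv2.cvtColor(c["pixels"],cv2.COLOR_RGB2BGR))
E
python3 - <<'E'
from h import *
s=r.read_state();print(s)
for n in ["scene","side","wrist"]:
    c=r.camera(n);save(c,n+"0")
    print(n,c["fx"],c["cx"],c["cy"],[k for k in c])
    for w in ["lamp","wheel_spot","window","start_top"]:
        for p in r.pinpoint(c,w)[:2]:
            print(w,p["score"],np.round(p["at"],1),np.round(dep(c,p["at"]),1))
E
```

```text
pics
{'t': 0.0, 'joint_pos': array([ 1.18301255e+00,  4.23868509e-01,  1.63070016e+00,  2.93220938e-06,
        1.08857767e+00, -1.89669323e-02]), 'dq': array([ 0.00096677, -0.00023106,  0.00029751,  0.00107464, -0.00074234,
        0.00044573]), 'joint_torque': array([-2.13845575e-03, -5.57390106e+01, -2.81736302e+01,  5.83228552e-05,
        7.33446301e-03, -3.68127118e-06]), 'tcp_pos': array([225.06884501, 582.48129684, 230.52441628]), 'orientation': array([-5.76002118e-01, -3.08801436e+00,  2.38915619e-03]), 'contact_force': array([ 0.12893795,  0.36904547, -0.61219918]), 'torque': array([-0.05144206,  0.02971962, -0.01637369]), 'width': 85.14250238962046}
scene 400.7095265025444 272.27958464615637 210.0630380119824 ['pixels', 'range_z', 'fx', 'fy', 'cx', 'cy', 'extrinsics', 'shot']
lamp 0.72 [261.  242.5] [666.9 -80.   90.1]
wheel_spot 0.7 [296.6 200. ] [598.2  62.3 109.1]
window 0.85 [279.  208.2] [578.8  24.2  87.8]
start_top 0.6 [228.9 211.4] [535.4 -90.   96.9]
side 452.5816005088794 281.00155843583497 214.8870937908029 ['pixels', 'range_z', 'fx', 'fy', 'cx', 'cy', 'extrinsics', 'shot']
lamp 0.85 [277.6 242.8] [ 189.2 -665.1  828.8]
wheel_spot 0.87 [263.7 187.2] [591.9  47.6 108.2]
window 0.87 [268.8 199.2] [590.3  21.1  90.8]
window 0.28 [263.7 199.2] [575.9  20.2  98.3]
start_top 0.55 [291.2 230.1] [ 566.6 -114.   119.1]
wrist 335.0640759835334 285.1825183714624 209.7311391736887 ['pixels', 'range_z', 'fx', 'fy', 'cx', 'cy', 'extrinsics', 'shot']
```

View pics/scene0.png

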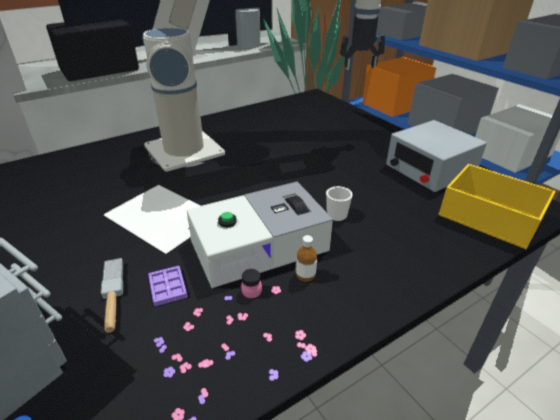

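View pics/side0.png

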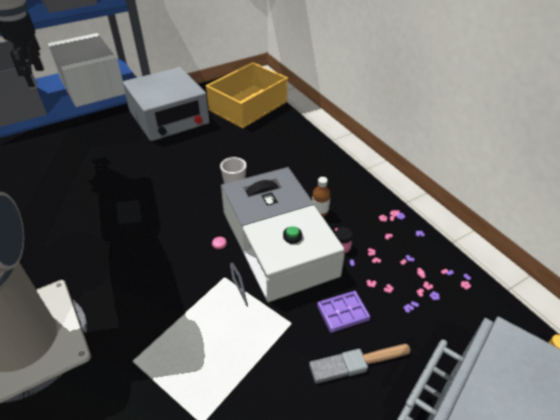

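View pics/wrist0.png

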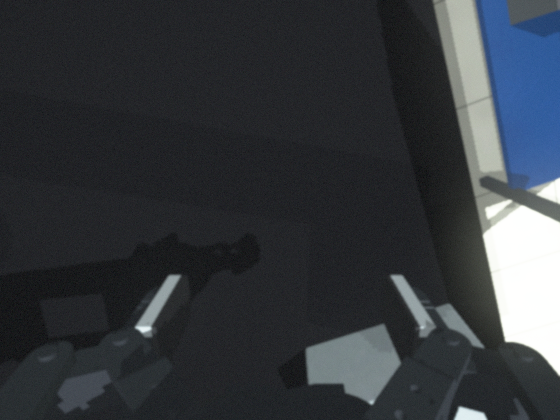

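Scene: green button at about (227,218), window (279,208), wheel (297,204). Side: button (292,234), window (269,199), wheel (264,187). Next I'll fit the lamp's top rectangle from depth.

Run:
```python
from h import *
for n in ["scene","side"]:
    c=r.camera(n)
    E=np.array(c["extrinsics"]);R=E[:3,:3];t=E[:3,3]
    v,u=np.mgrid[:420,:560]
    Z=c["range_z"]
    d=np.stack([(u-c["cx"])/c["fx"],-(v-c["cy"])/c["fy"],-np.ones_like(u,float)],-1)
    P=(d*Z[...,None]-t)@R
    m=(Z>0)&(abs(P[...,2]-96)<6)&(abs(P[...,0]-580)<220)&(abs(P[...,1])<230)
    k,l,st,_=cv2.connectedComponentsWithStats(m.astype(np.uint8),connectivity=4)
    i=1+np.argmax(st[1:,4]); mm=l==i
    Q=P[mm]
    rect=cv2.minAreaRect(Q[:,:2].astype(np.float32))
    print(n,mm.sum(),"z med",np.median(Q[:,2]),rect, np.round(cv2.boxPoints(rect),0).tolist())
    px=c["pixels"].astype(int); g=(px[...,1]>px[...,0]+40)&(px[...,1]>px[...,2]+30)&(abs(P[...,0]-580)<250)&(abs(P[...,1])<250)
    ys,xs=np.where(g); print("green",xs.mean(),ys.mean(),g.sum(),np.median(P[g],0), atz(c,(xs.mean(),ys.mean()),108))
    dk=(px.sum(-1)<110)&(abs(P[...,2]-104)<12)&(abs(P[...,0]-590)<60)&(abs(P[...,1]-40)<60)
    ys,xs=np.where(dk);print("dark",xs.mean(),ys.mean(),len(xs))
    im=cv2.cvtColor(c["pixels"],cv2.COLOR_RGB2BGR)
    cx,cy=(260,225) if n=="scene" else (280,225)
    crop=im[cy-75:cy+75,cx-100:cx+100]
    cv2.imwrite(f"pics/{n}_crop.png",cv2.resize(crop,None,fx=4,fy=4,interpolation=cv2.INTER_CUBIC))
```

```text
scene 5694 z med 96.48322939651105 ((582.6285400390625, -37.94496154785156), (301.53179931640625, 184.51321411132812), 81.81379699707031) [[470.0, -174.0], [652.0, -200.0], [695.0, 98.0], [513.0, 124.0]]
green 226.46938775510205 216.29591836734693 98 [ 575.23978007 -114.18818134  117.95996268] [ 563.1856001  -109.68283198  108.        ]
dark 290.36842105263156 203.21052631578948 19
side 6949 z med 96.56280568783068 ((582.4387817382812, -38.569183349609375), (306.13787841796875, 182.85179138183594), 81.54600524902344) [[470.0, -177.0], [650.0, -203.0], [695.0, 99.0], [515.0, 126.0]]
green 292.0258620689655 231.04310344827587 116 [ 567.52226992 -116.03823279  117.74592989] [ 572.47276358 -108.72285922  108.        ]
dark 266.2783505154639 187.64948453608247 97
```

View pics/scene_crop.png

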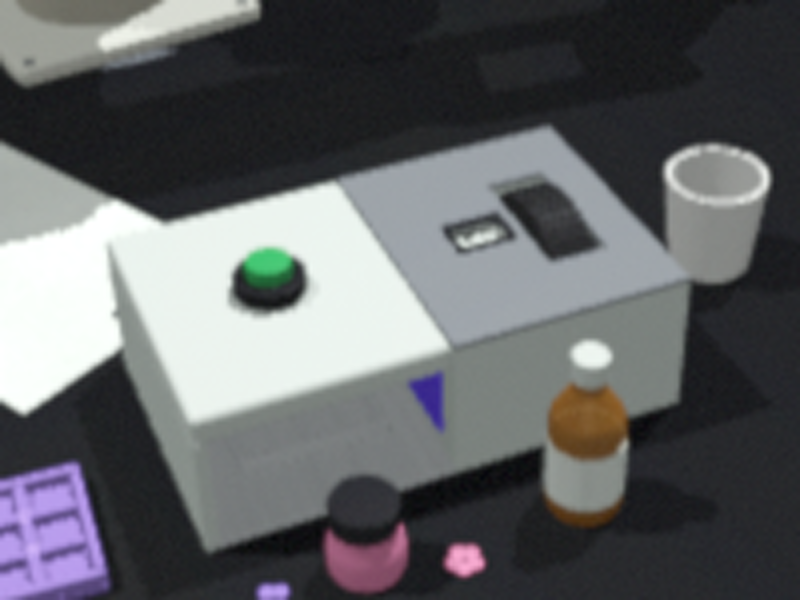

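View pics/side_crop.png

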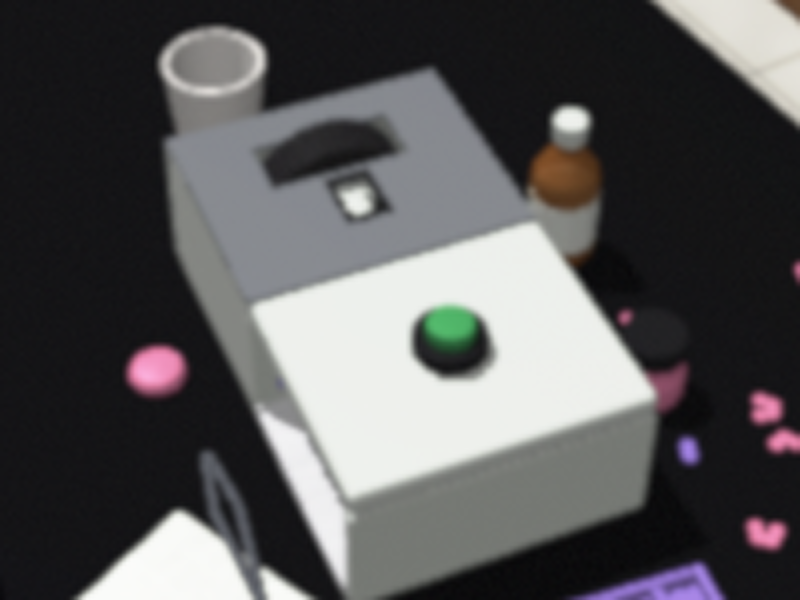

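```bash
cat >> h.py <<'E'
from scipy.spatial.transform import Rotation as Ro
YAW=np.deg2rad(-8.3); LC=np.array([582.5,-38.2,0.])
LR=Ro.from_euler('z',YAW).as_matrix()
def L2W(p): return LC+LR@np.array(p,float)
def W2L(p): return LR.T@(np.array(p,float)-LC)
def st():
    s=r.read_state(); R=Ro.from_rotvec(s["orientation"]).as_matrix()
    print("t",round(s["t"],2),"lampTCP",np.round(W2L(s["tcp_pos"]),2),"F lamp",np.round(LR.T@s["contact_force"],2),"w",round(s["width"],1),"q",np.round(s["joint_pos"],2))
    return s,R
def goal(p,s,R):  # lamp-frame goal -> tool travel
    return R.T@(L2W(p)-s["tcp_pos"])
E
python3 - <<'E'
from h import *
s,R=st()
c=r.camera("wrist");o,d=ray(c,(280,210))
print("cam in tool",R.T@(o-s["tcp_pos"]),"fwd tool",R.T@d, "right",R.T@(ray(c,(400,210))[1]-d))
print(R)
# desired tool R: x=-lampx,y=+lampy,z down
D=np.stack([-LR[:,0],LR[:,1],[0,0,-1]],1)
print("dr tool deg",np.rad2deg(Ro.from_matrix(R.T@D).as_rotvec()))
for p in ([0,57,260],): print(goal(p,s,R),L2W(p))
E
```

```text
t 0.85 lampTCP [-443.16  563.1   231.32] F lamp [-0.05  0.29  0.69] w 85.4 q [ 1.18  0.42  1.63  0.    1.09 -0.02]
cam in tool [  83.60936294    0.61004347 -141.33206127] fwd tool [-0.3224824  -0.01638995  0.94656027] right [-3.01368355e-04  3.58140242e-01  2.46436130e-04]
[[-9.32765296e-01  3.60484262e-01 -1.56839626e-05]
 [ 3.60484262e-01  9.32765296e-01  8.15160240e-07]
 [ 1.49233084e-05 -4.89346849e-06 -1.00000000e+00]]
dr tool deg [-1.83469988e-04 -8.82858236e-04 -1.28299392e+01]
[-544.4762569  -395.05482111  -28.68411702] [590.72830346  18.20296998 260.        ]
```

```bash
python3 -m crank '{"travel":[[-48,-32,-4],[-48,-32,-4],[-48,-32,-4],[-48,-32,-4],[-48,-32,-4]],"dr":[[0,0,0],[0,0,0],[0,0,0],[0,0,0],[0,0,0]]}' 0 20
python3 -m crank '{"travel":[[-48,-32,-4],[-48,-32,-4],[-48,-32,-4],[0,0,0],[0,0,0]],"dr":[[0,0,0],[0,0,0],[0,0,0],[0,0,-6.4],[0,0,-6.4]]}'
python3 - <<'E'
from h import *
s,R=st()
D=np.stack([-LR[:,0],LR[:,1],[0,0,-1]],1)
print("dr tool deg",np.rad2deg(Ro.from_matrix(R.T@D).as_rotvec()), goal([-5,95,200],s,R))
E
```

```text
t: 1.4
tcp_pos: [369.8, 377.5, 248.9]
orientation: [0.575, 3.088, 0.001]
contact_force: [-0.2, 0.5, -1.0]
width: 12.2
t: 1.9
tcp_pos: [456.3, 255.2, 259.3]
orientation: [0.227, 3.133, 0.0]
contact_force: [-0.2, 0.2, 0.4]
width: 0.4
t 1.9 lampTCP [-167.23  272.08  259.27] F lamp [-0.19  0.18  0.4 ] w 0.4 q [ 0.49  0.24  1.83 -0.    1.07 -0.94]
dr tool deg [0.01964481 0.02703309 0.01406925] [-162.1612181  -177.14427205   59.28916609]
```

```bash
python3 -m crank '{"travel":[[-40,-44,0],[-40,-44,0],[-40,-44,0],[-42,-45,0],[0,0,49]],"dr":[[0,0,0],[0,0,0],[0,0,0],[0,0,0],[0,0,0]]}'
python3 - <<'E'
from h import *
s,R=st()
c=r.camera("wrist");cv2.imwrite("pics/w1.png",cv2.rotate(cv2.cvtColor(c["pixels"],cv2.COLOR_RGB2BGR),cv2.ROTATE_180))
for w,z in [("wheel_spot",109),("window",96),("start_top",118)]:
    for p in r.pinpoint(c,w)[:2]:
        print(w,p["score"],np.round(p["at"],1),np.round(W2L(dep(c,p["at"])),1),np.round(W2L(atz(c,p["at"],z)),1))
px=c["pixels"].astype(int); g=(px[...,1]>px[...,0]+40)&(px[...,1]>px[...,2]+30)
ys,xs=np.where(g)
if len(xs): print("green",xs.mean(),ys.mean(),W2L(dep(c,(xs.mean(),ys.mean()))))
E
```

```text
t: 2.4
tcp_pos: [575.5, 87.4, 215.7]
orientation: [0.234, 3.117, 0.003]
contact_force: [0.7, 0.2, 0.3]
width: 0.3
t 2.4 lampTCP [-25.01 123.31 215.66] F lamp [0.62 0.32 0.27] w 0.3 q [ 0.13  0.37  1.75 -0.    1.   -1.29]
wheel_spot 0.96 [257.9 233.2] [ -1.8 101.9 106.7] [ -2.8 102.2 109. ]
window 0.66 [207.8 225.7] [-1.  57.3 88. ] [-4.3 59.3 96. ]
start_top 0.63 [ 34.5 239.1] [ -3.2 -70.2 118.4] [ -3.  -70.5 118. ]
green 31.8133971291866 237.97846889952154 [ -3.46586    -73.25756145 116.92986428]
```

View pics/w1.png

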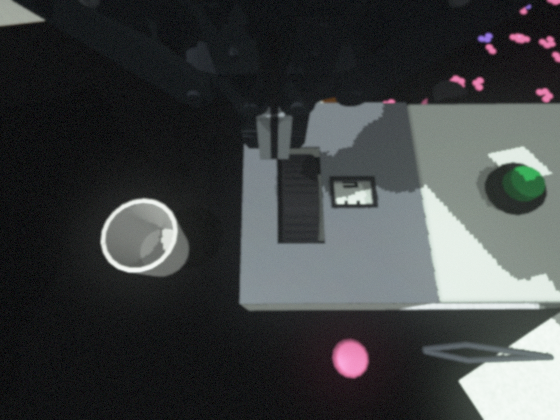

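Rotated wrist view: wheel around (300,197), window (354,192) showing the drum between numbers, button (520,185). The networks agree with my lamp frame to about 3 mm. I'll settle over the wheel and zoom in.

```bash
python3 -m crank '{"travel":[[0,0,0],[0,0,0],[0,0,0]],"dr":[[0,0,0],[0,0,0],[0,0,0]]}'
cat >> h.py <<'E'
def win(name, z0=96):
    "rectified patch of window in lamp frame: up=+x; 10 px/mm, 40mm x 50mm"
    c=r.camera("wrist"); E=np.array(c["extrinsics"])
    # NB E calibrated; homography from lamp plane z
    xs=[(14,WIN[1]+20),(14,WIN[1]-20),(-14,WIN[1]-20),(-14,WIN[1]+20)]
    src=[]
    for x,y in xs:
        q=E[:3,:3]@L2W([x+WIN[0],y,z0])+E[:3,3]
        src.append([c["cx"]+c["fx"]*q[0]/-q[2],c["cy"]-c["fy"]*q[1]/-q[2]])
    H=cv2.getPerspectiveTransform(np.float32(src),np.float32([[0,0],[600,0],[600,420],[0,420]]))
    im=cv2.warpPerspective(cv2.cvtColor(c["pixels"],cv2.COLOR_RGB2BGR),H,(600,420),flags=cv2.INTER_CUBIC)
    cv2.imwrite(f"pics/{name}.png",im); return c,im
WIN=(-2,58)
E
python3 - <<'E'
from h import *
s,R=st(); c,im=win("win1")
for w,z in [("wheel_spot",109),("window",96),("start_top",118)]:
    for p in r.pinpoint(c,w)[:2]:
        print(w,p["score"],np.round(p["at"],1),np.round(W2L(dep(c,p["at"])),1),np.round(W2L(atz(c,p["at"],z)),1))
D=np.stack([-LR[:,0],LR[:,1],[0,0,-1]],1)
print("dr tool deg",np.rad2deg(Ro.from_matrix(R.T@D).as_rotvec()), goal([-12,102,150],s,R))
E
```

```text
t: 2.9
tcp_pos: [567.9, 92.1, 211.6]
orientation: [0.226, 3.131, 0.001]
contact_force: [-0.1, 0.7, -0.3]
width: -0.3
t 2.9 lampTCP [-33.26 126.84 211.55] F lamp [-0.22  0.64 -0.29] w -0.3 q [ 0.14  0.37  1.76  0.    1.01 -1.29]
wheel_spot 0.74 [255.3 246.4] [ -1.6 103.3 106.7] [ -2.7 103.6 109. ]
start_top 0.93 [ 28.  250.4] [ -3.  -72.2 116.9] [ -3.5 -71.2 118. ]
dr tool deg [0.04012007 0.13702234 0.04425001] [-21.09004396 -24.90025755  61.58749749]
```

View pics/win1.png

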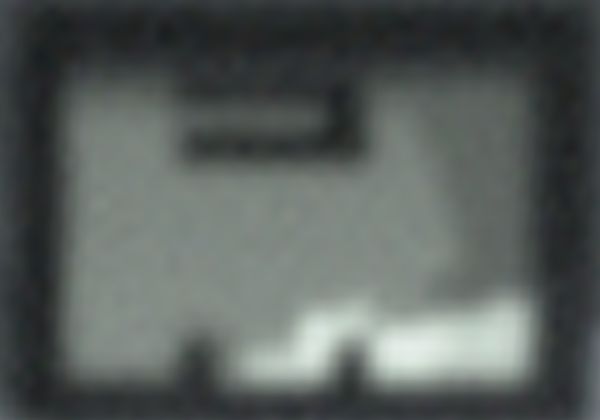

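Upright window view: the lower end of a "3" at the top (row 160) and the top of the next figure, likely a 4, at the bottom (row 345). So dial ≈ 3.44 numbers, and about 61 mm of rim is needed. I'll go down to look for the wheel by touch, starting the stroke on the robot side.

```bash
python3 -m crank '{"travel":[[-16,-12,0],[-15,-13,0],[0,0,40],[0,0,36],[0,0,6]],"dr":[[0,0,0],[0,0,0],[0,0,0],[0,0,0],[0,0,0]]}'
python3 -m crank '{"travel":[[0,0,0],[0,0,0],[0,0,0]],"dr":[[0,0,0],[0,0,0],[0,0,0]]}'
python3 - <<'E'
from h import *
s,R=st(); c,im=win("win2"); cv2.imwrite("pics/w2.png",cv2.rotate(cv2.cvtColor(c["pixels"],cv2.COLOR_RGB2BGR),cv2.ROTATE_180))
E
```

```text
t: 3.6
tcp_pos: [592.6, 60.4, 124.0]
orientation: [-0.23, -3.126, 0.002]
contact_force: [-0.6, -0.2, -1.1]
width: -0.0
t: 3.9
tcp_pos: [595.9, 62.0, 129.9]
orientation: [0.228, 3.13, 0.001]
contact_force: [0.1, -0.1, -0.3]
width: 0.1
t 3.9 lampTCP [ -1.16 101.07 129.88] F lamp [ 0.12 -0.09 -0.32] w 0.1 q [ 0.08  0.51  1.76 -0.    0.87 -1.34]
```

View pics/win2.png

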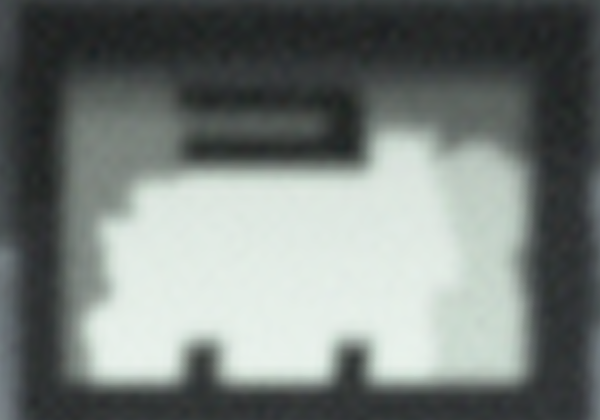

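View pics/w2.png

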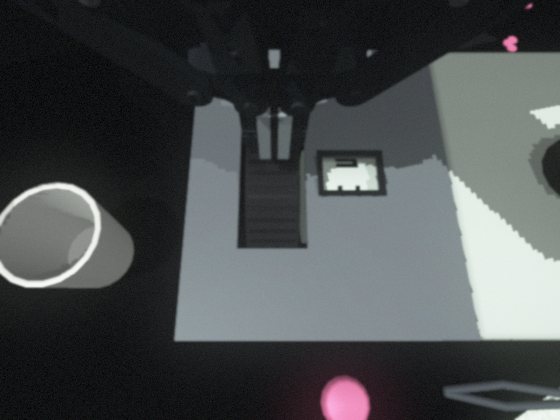

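Fingertip is over the wheel (tip at (275,155), window at (351,172) still visible). Descending to find the wheel's top.

```bash
python3 -m crank '{"travel":[[10,1,5],[0,1,5],[0,0,2],[0,0,0],[0,0,0]],"dr":[[0,0,0],[0,0,0],[0,0,0],[0,0,0],[0,0,0]]}'
for i in 1; do python3 -m crank '{"travel":[[0,0,2],[0,0,0],[0,0,0]],"dr":[[0,0,0],[0,0,0],[0,0,0]]}'; done
python3 - <<'E'
from h import *
st()
E
```

```text
t: 4.45
tcp_pos: [584.9, 65.5, 115.9]
orientation: [-0.228, -3.133, 0.0]
contact_force: [0.6, 0.2, 0.5]
width: -0.4
t: 4.75
tcp_pos: [584.9, 65.4, 113.9]
orientation: [-0.228, -3.133, 0.0]
contact_force: [0.6, -0.5, -0.0]
width: 0.1
t 4.75 lampTCP [-12.61 102.88 113.92] F lamp [ 0.7  -0.44 -0.  ] w 0.1 q [ 0.09  0.53  1.79  0.    0.83 -1.33]
```

```bash
for z in a b; do :; done
python3 -m crank '{"travel":[[0,0,1],[0,0,0]],"dr":[[0,0,0],[0,0,0]]}'
python3 -m crank '{"travel":[[0,0,1],[0,0,0]],"dr":[[0,0,0],[0,0,0]]}'
python3 -m crank '{"travel":[[0,0,1],[0,0,0]],"dr":[[0,0,0],[0,0,0]]}'
```

```text
t: 4.95
tcp_pos: [584.8, 65.4, 112.9]
orientation: [-0.228, -3.133, 0.0]
contact_force: [-1.1, 0.4, 0.3]
width: 0.1
t: 5.15
tcp_pos: [584.8, 65.5, 111.9]
orientation: [-0.228, -3.133, 0.0]
contact_force: [-0.3, -0.3, 0.8]
width: 0.1
t: 5.35
tcp_pos: [584.8, 65.5, 110.9]
orientation: [-0.228, -3.133, 0.0]
contact_force: [-0.3, -0.0, -0.5]
width: 0.0
```

```bash
python3 -m crank '{"travel":[[0,0,1],[0,0,0]],"dr":[[0,0,0],[0,0,0]]}'|grep -E "tcp|force"
python3 -m crank '{"travel":[[0,0,1],[0,0,0]],"dr":[[0,0,0],[0,0,0]]}'|grep -E "tcp|force"
```

```text
tcp_pos: [584.7, 65.5, 109.8]
contact_force: [0.4, 0.5, 0.5]
tcp_pos: [584.8, 65.5, 108.9]
contact_force: [0.1, 0.5, 0.3]
```

```bash
python3 -m crank '{"travel":[[0,0,1],[0,0,0]],"dr":[[0,0,0],[0,0,0]]}'|grep -E "tcp|force"
python3 -m crank '{"travel":[[0,0,1],[0,0,0]],"dr":[[0,0,0],[0,0,0]]}'|grep -E "tcp|force"
```

```text
tcp_pos: [584.9, 65.5, 108.0]
contact_force: [0.0, -0.1, 0.8]
tcp_pos: [585.0, 65.4, 107.2]
contact_force: [-0.9, -2.3, 3.6]
```

Contact at about z 107.7. Pressing on to about 8 N.

```bash
python3 -m crank '{"travel":[[0,0,0.5],[0,0,0]],"dr":[[0,0,0],[0,0,0]]}'|grep -E "tcp|force"
python3 -m crank '{"travel":[[0,0,0.5],[0,0,0]],"dr":[[0,0,0],[0,0,0]]}'|grep -E "tcp|force"
```

```text
tcp_pos: [585.0, 65.4, 106.8]
contact_force: [-1.3, -0.8, 5.8]
tcp_pos: [585.1, 65.3, 106.5]
contact_force: [-2.6, -0.5, 8.0]
```

```bash
python3 -m crank '{"travel":[[-1,0,0.1],[-1,0,0],[0,0,0]],"dr":[[0,0,0],[0,0,0],[0,0,0]]}'|grep -E "tcp|force"
python3 -m crank '{"travel":[[-1.5,0,0],[-1.5,0,0],[0,0,0]],"dr":[[0,0,0],[0,0,0],[0,0,0]]}'|grep -E "tcp|force"
```

```text
tcp_pos: [586.1, 65.1, 106.2]
contact_force: [-4.8, -0.4, 7.4]
tcp_pos: [589.3, 64.7, 106.3]
contact_force: [-4.7, 0.1, 8.6]
```

```bash
python3 -m crank '{"travel":[[-2,0,0],[-2,0,0],[0,0,0]],"dr":[[0,0,0],[0,0,0],[0,0,0]]}'|grep -E "tcp|force"
python3 -m crank '{"travel":[[-2,0,0],[-2,0,0],[0,0,0]],"dr":[[0,0,0],[0,0,0],[0,0,0]]}'|grep -E "tcp|force"
python3 - <<'E'
from h import *
st(); win("win3")
E
```

```text
tcp_pos: [593.4, 64.1, 106.3]
contact_force: [-3.3, -0.6, 7.6]
tcp_pos: [597.3, 63.5, 106.3]
contact_force: [-3.4, -1.4, 9.8]
t 7.75 lampTCP [-1.0000e-02  1.0277e+02  1.0634e+02] F lamp [-3.16 -1.89  9.76] w -0.3 q [ 0.09  0.55  1.76 -0.    0.83 -1.34]
```

View pics/win3.png

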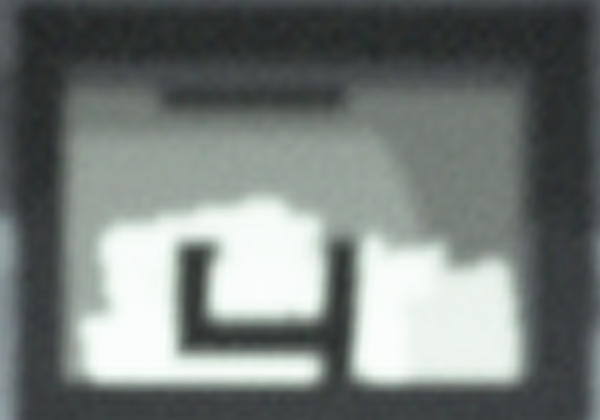

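The "4" is coming up, with its top at row 240; about 12 mm of rim moved it about 100 px, so there is no slip. Continuing the stroke.

```bash
python3 -m crank '{"travel":[[-2,0,0],[-2,0,0],[0,0,0]],"dr":[[0,0,0],[0,0,0],[0,0,0]]}'|grep -E "tcp|force"
python3 -m crank '{"travel":[[-2,0,0],[-2,0,0],[0,0,0]],"dr":[[0,0,0],[0,0,0],[0,0,0]]}'|grep -E "tcp|force"
python3 -m crank '{"travel":[[-2,0,0],[-2,0,0],[0,0,0]],"dr":[[0,0,0],[0,0,0],[0,0,0]]}'|grep -E "tcp|force"
```

```text
tcp_pos: [601.3, 62.9, 106.3]
contact_force: [-3.3, -0.1, 8.4]
tcp_pos: [605.3, 62.4, 106.3]
contact_force: [-4.2, -1.1, 7.8]
tcp_pos: [609.3, 61.8, 106.2]
contact_force: [-2.1, -1.0, 6.3]
```

```bash
python3 -m crank '{"travel":[[0,0,-4],[0,0,-3],[13,0,0],[13,0,0],[0,0,0]],"dr":[[0,0,0],[0,0,0],[0,0,0],[0,0,0],[0,0,0]]}'|grep -E "tcp|force"
python3 -m crank '{"travel":[[0,0,3],[0,0,2],[0,0,0.5],[0,0,0],[0,0,0]],"dr":[[0,0,0],[0,0,0],[0,0,0],[0,0,0],[0,0,0]]}'|grep -E "tcp|force"
python3 - <<'E'
from h import *
st(); win("win4")
E
```

```text
tcp_pos: [580.8, 65.8, 112.3]
contact_force: [-1.0, 0.8, -0.7]
tcp_pos: [584.1, 65.6, 107.5]
contact_force: [-0.4, -1.1, 1.8]
t 9.7 lampTCP [-13.39 102.94 107.47] F lamp [-0.19 -1.14  1.76] w -0.0 q [ 0.09  0.53  1.79 -0.    0.82 -1.33]
```

View pics/win4.png

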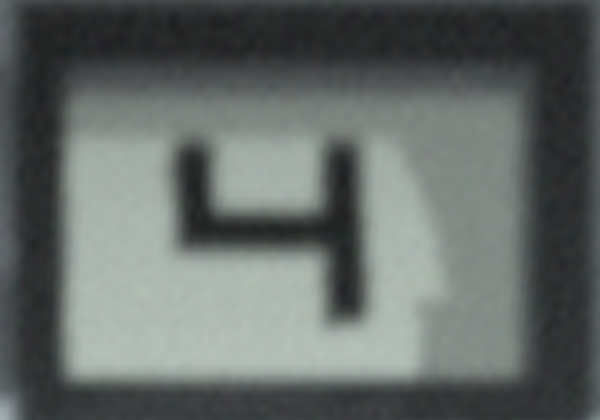

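```bash
python3 -m crank '{"travel":[[0,0,0.6],[0,0,0.5],[0,0,0]],"dr":[[0,0,0],[0,0,0],[0,0,0]]}'|grep -E "tcp|force"
python3 - <<'E'
from h import *
s=st(); c=r.camera("wrist")
E=np.array(c["extrinsics"]);R=E[:3,:3];t=E[:3,3]
v,u=np.mgrid[:420,:560];Z=c["range_z"]
d=np.stack([(u-c["cx"])/c["fx"],-(v-c["cy"])/c["fy"],-np.ones_like(u,float)],-1)
P=((d*Z[...,None]-t)@R-LC)@LR
for x in range(-20,22,3):
    m=(Z>0)&(abs(P[...,0]-x)<1.5)&(abs(P[...,1]-58)<9)
    print(x,m.sum(),np.round(np.median(P[m][:,2]),2))
m=(Z>0)&(abs(P[...,0])<60)&(abs(P[...,1]-30)<10); print("plate",np.median(P[m][:,2]))
E
```

```text
tcp_pos: [584.2, 65.5, 106.7]
contact_force: [-1.7, -0.3, 5.0]
t 10.05 lampTCP [-13.32 102.89 106.65] F lamp [-1.63 -0.57  5.01] w 0.4 q [ 0.09  0.54  1.79 -0.    0.81 -1.33]
-20 456 180.22
-17 402 96.73
-14 171 96.94
-11 1 178.81
-8 115 87.21
-5 202 87.44
-2 158 87.41
1 158 87.62
4 125 87.0
7 263 92.49
10 310 95.59
13 159 84.13
16 55 94.71
19 9 94.39
plate 94.8450765577121
```

The drum surface lies about 8 mm below the plate, so my oblique view has parallax: correcting for it puts the dial nearer 4.2 numbers, leaving about 31 mm. I'll roll about 24 mm, then check from directly above.

```bash
python3 -m crank '{"travel":[[0,0,0.5],[-1,0,0],[-1,0,0]],"dr":[[0,0,0],[0,0,0],[0,0,0]]}'|grep -E "tcp|force"
python3 -m crank '{"travel":[[-2,0,0],[-2,0,0],[0,0,0]],"dr":[[0,0,0],[0,0,0],[0,0,0]]}'|grep -E "tcp|force"
```

```text
tcp_pos: [585.0, 65.3, 106.0]
contact_force: [-4.6, 0.3, 8.6]
tcp_pos: [589.5, 64.6, 106.3]
contact_force: [-4.1, -0.2, 8.1]
```

```bash
python3 -m crank '{"travel":[[-2,0,0],[-2,0,0],[0,0,0]],"dr":[[0,0,0],[0,0,0],[0,0,0]]}'|grep -E "tcp|force"
python3 -m crank '{"travel":[[-2,0,0],[-2,0,0],[0,0,0]],"dr":[[0,0,0],[0,0,0],[0,0,0]]}'|grep -E "tcp|force"
```

```text
tcp_pos: [593.5, 64.1, 106.3]
contact_force: [-2.7, -0.7, 8.6]
tcp_pos: [597.4, 63.5, 106.3]
contact_force: [-3.7, 0.2, 8.9]
```

```bash
python3 -m crank '{"travel":[[-2,0,0],[-2,0,0],[0,0,0]],"dr":[[0,0,0],[0,0,0],[0,0,0]]}'|grep -E "tcp|force"
python3 -m crank '{"travel":[[-2,0,0],[-2,0,0],[0,0,0]],"dr":[[0,0,0],[0,0,0],[0,0,0]]}'|grep -E "tcp|force"
python3 -m crank '{"travel":[[0,0,-5],[0,0,-20],[-20,-20,-20],[-24,-25,0],[-24,0,0]],"dr":[[0,0,0],[0,0,0],[0,0,0],[0,0,0],[0,0,0]]}'|grep -E "tcp|force"
python3 -m crank '{"travel":[[0,0,0],[0,0,0],[0,0,0],[0,0,0]],"dr":[[0,0,0],[0,0,0],[0,0,0],[0,0,0]]}'|grep -E "tcp|force"
cat >> h.py <<'E'
def over(name):
    c=r.camera("wrist"); E=np.array(c["extrinsics"]); s,R=st()
    o,_=ray(c,(0,0)); print("cam lamp",np.round(W2L(o),1))
    cv2.imwrite(f"pics/{name}_f.png",cv2.rotate(cv2.cvtColor(c["pixels"],cv2.COLOR_RGB2BGR),cv2.ROTATE_180))
    for w,z in [("wheel_spot",109),("window",96),("start_top",118)]:
        for p in r.pinpoint(c,w)[:1]:
            print(w,p["score"],np.round(W2L(atz(c,p["at"],z)),1))
    im=[]
    for z0 in (96,87.5):
        src=[]
        for x,y in [(20,78),(20,38),(-20,38),(-20,78)]:
            q=E[:3,:3]@L2W([x,y,z0])+E[:3,3]
            src.append([c["cx"]+c["fx"]*q[0]/-q[2],c["cy"]-c["fy"]*q[1]/-q[2]])
        H=cv2.getPerspectiveTransform(np.float32(src),np.float32([[0,0],[400,0],[400,400],[0,400]]))
        im.append(cv2.warpPerspective(cv2.cvtColor(c["pixels"],cv2.COLOR_RGB2BGR),H,(400,400),flags=cv2.INTER_CUBIC))
    cv2.imwrite(f"pics/{name}.png",np.hstack(im))
E
python3 - <<'E'
from h import *
over("o1")
E
```

```text
tcp_pos: [601.4, 63.0, 106.3]
contact_force: [-3.5, -0.7, 7.9]
tcp_pos: [605.4, 62.4, 106.3]
contact_force: [-2.9, 0.3, 7.9]
tcp_pos: [667.1, 5.6, 151.7]
contact_force: [0.4, 0.7, -0.5]
tcp_pos: [665.4, 8.6, 150.5]
contact_force: [0.0, 0.1, 0.8]
t 12.85 lampTCP [ 75.46  58.27 150.62] F lamp [-0.65  0.5   0.67] w 0.2 q [-0.01  0.57  1.59  0.    0.98 -1.43]
cam lamp [ -8.   59.1 291.9]
wheel_spot 0.78 [ -3.5 102.1 109. ]
window 0.78 [-1. 58. 96.]
start_top 0.58 [ -2.7 -72.  118. ]
```

View pics/o1.png

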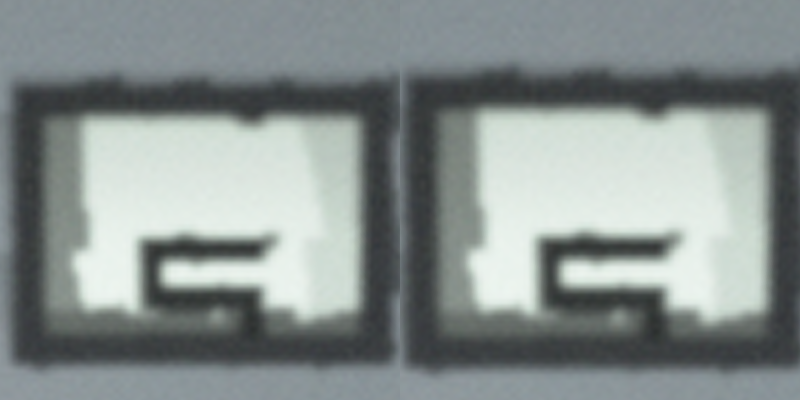

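View pics/o1_f.png

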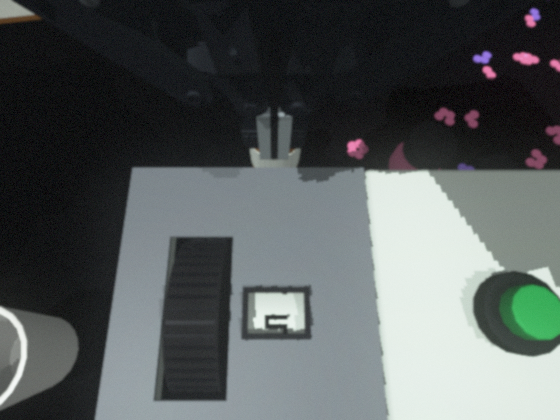

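Near-overhead view: the 5's top at row 240 and the 4's last bit at row 115; window opening 112–335. That is about 0.24 rad short, i.e. 12 mm of rim. One more short stroke.

```bash
python3 -m crank '{"travel":[[28,15,0],[28,15,0],[28,14,0],[0,0,20],[0,0,18]],"dr":[[0,0,0],[0,0,0],[0,0,0],[0,0,0],[0,0,0]]}'|grep -E "tcp|force"
python3 -m crank '{"travel":[[0,0,0],[0,0,0],[0,0,0]],"dr":[[0,0,0],[0,0,0],[0,0,0]]}'|grep -E "tcp|force"
python3 - <<'E'
from h import *
s,R=st(); print(goal([-9,102.5,107.5],s,R))
E
```

```text
tcp_pos: [589.3, 64.6, 113.2]
contact_force: [-0.9, -0.1, 0.2]
tcp_pos: [590.4, 63.7, 113.7]
contact_force: [-0.3, -0.2, -0.1]
t 13.8 lampTCP [ -6.89 101.97 113.7 ] F lamp [-0.26 -0.27 -0.14] w -0.0 q [ 0.09  0.53  1.77 -0.    0.83 -1.34]
[2.1196616  0.52494463 6.19747574]
```

```bash
python3 -m crank '{"travel":[[2,0,3],[0,0,2],[0,0,1.3],[0,0,0]],"dr":[[0,0,0],[0,0,0],[0,0,0],[0,0,0]]}'|grep -E "tcp|force"
python3 -m crank '{"travel":[[0,0,0.6],[0,0,0.4],[0,0,0]],"dr":[[0,0,0],[0,0,0],[0,0,0]]}'|grep -E "tcp|force"
```

```text
tcp_pos: [587.9, 63.8, 107.0]
contact_force: [-2.2, -1.3, 5.8]
tcp_pos: [588.0, 63.8, 106.3]
contact_force: [-2.1, -1.7, 8.2]
```

```bash
python3 -m crank '{"travel":[[-1,0,0],[-2,0,0],[-2,0,0],[0,0,0]],"dr":[[0,0,0],[0,0,0],[0,0,0],[0,0,0]]}'|grep -E "tcp|force"
python3 -m crank '{"travel":[[-2,0,0],[-2,0,0],[-1,0,0],[0,0,0]],"dr":[[0,0,0],[0,0,0],[0,0,0],[0,0,0]]}'|grep -E "tcp|force"
```

```text
tcp_pos: [592.5, 63.1, 106.2]
contact_force: [-4.1, -1.2, 8.5]
tcp_pos: [597.3, 62.4, 106.2]
contact_force: [-3.9, -1.3, 8.3]
```

```bash
python3 -m crank '{"travel":[[-1,0,0],[-1,0,0],[0,0,0]],"dr":[[0,0,0],[0,0,0],[0,0,0]]}'|grep -E "tcp|force"
python3 -m crank '{"travel":[[0,0,-5],[0,0,-20],[-25,-20,-20],[-28,-25,0],[-30,0,0]],"dr":[[0,0,0],[0,0,0],[0,0,0],[0,0,0],[0,0,0]]}'|grep -E "tcp|force"
python3 -m crank '{"travel":[[0,0,0],[0,0,0],[0,0,0],[0,0,0]],"dr":[[0,0,0],[0,0,0],[0,0,0],[0,0,0]]}'|grep -E "tcp|force"
python3 - <<'E'
from h import *
over("o2")
E
```

```text
tcp_pos: [599.2, 62.1, 106.3]
contact_force: [-4.7, -1.1, 9.3]
tcp_pos: [676.0, 3.2, 151.7]
contact_force: [0.2, 0.3, -0.6]
tcp_pos: [674.0, 6.3, 150.2]
contact_force: [0.3, 0.2, 0.6]
t 16.55 lampTCP [ 84.4   57.23 150.41] F lamp [-0.09  0.11  0.5 ] w -0.0 q [-0.01  0.59  1.56  0.    0.99 -1.43]
cam lamp [  0.9  58.1 291.6]
wheel_spot 0.56 [ -2.5 102.6 109. ]
window 0.86 [-3.3 58.  96. ]
start_top 0.79 [ -1.9 -72.9 118. ]
```

View pics/o2.png

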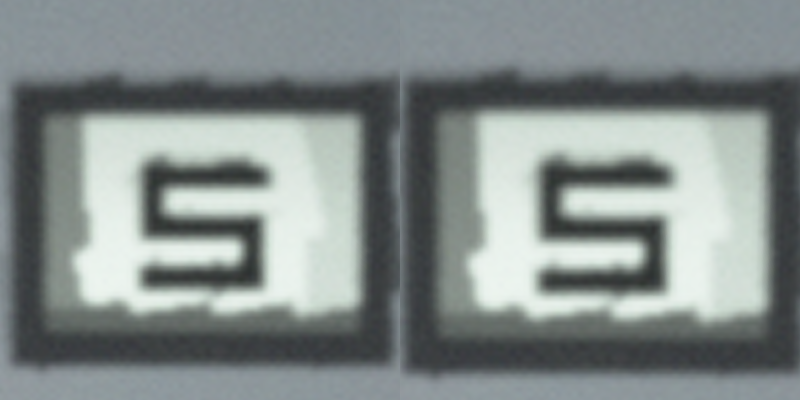

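The 5 is whole: rows 157–293 (drum plane), centre 225, against the window opening 112–333, centre 222.5. That is an offset of about 0.2 mm, or roughly 0.01–0.02 rad. Now the button.

```bash
python3 -m crank '{"travel":[[18,-27,0],[18,-27,0],[18,-26,0],[16,-26,0],[16,-25,5]],"dr":[[0,0,0],[0,0,0],[0,0,0],[0,0,0],[0,0,0]]}'|grep -E "tcp|force"
python3 -m crank '{"travel":[[0,0,5],[0,0,5],[0,0,0],[0,0,0]],"dr":[[0,0,0],[0,0,0],[0,0,0],[0,0,0]]}'|grep -E "tcp|force"
python3 - <<'E'
from h import *
s,R=st(); print(goal([-2,-73.5,121],s,R))
c=r.camera("wrist");cv2.imwrite("pics/b1.png",cv2.rotate(cv2.cvtColor(c["pixels"],cv2.COLOR_RGB2BGR),cv2.ROTATE_180))
for p in r.pinpoint(c,"start_top")[:2]: print(p["score"],W2L(atz(c,p["at"],118)),W2L(dep(c,p["at"])))
E
```

```text
tcp_pos: [570.6, -112.2, 146.2]
contact_force: [0.2, -0.4, 0.1]
tcp_pos: [571.7, -110.7, 135.4]
contact_force: [0.1, 1.3, -0.5]
t 17.6 lampTCP [ -0.18 -73.26 135.39] F lamp [-0.04  1.26 -0.46] w -0.2 q [-0.21  0.49  1.79  0.    0.86 -1.64]
[ 1.82143962 -0.24522272 14.38578705]
0.72 [ -2.1005487  -72.05670618 118.        ] [ -1.51278173 -72.05364528 116.85625225]
0.26 [-113.09434603   -0.66119452  118.        ] [-133.32701549   48.6981395     8.93273803]
```

View pics/b1.png

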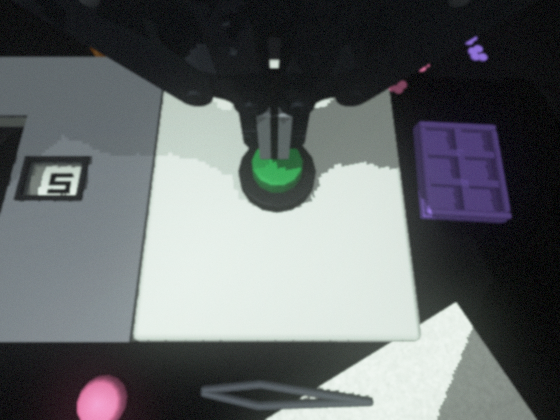

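The fingertip is over the button (277,165) and the 5 still shows in the window (60,180). Pressing down.

```bash
python3 -m crank '{"travel":[[2,0,6],[0,0,6],[0,0,2],[0,0,2],[0,0,0]],"dr":[[0,0,0],[0,0,0],[0,0,0],[0,0,0],[0,0,0]]}'|grep -E "tcp|force"
python3 -m crank '{"travel":[[0,0,1.5],[0,0,1.5],[0,0,0]],"dr":[[0,0,0],[0,0,0],[0,0,0]]}'|grep -E "tcp|force"
```

```text
tcp_pos: [568.9, -111.1, 119.1]
contact_force: [0.2, -0.1, -0.3]
tcp_pos: [569.3, -111.2, 116.7]
contact_force: [-0.6, -0.5, 2.6]
```

```bash
python3 -m crank '{"travel":[[0,0,1.5],[0,0,0]],"dr":[[0,0,0],[0,0,0]]}'|grep -E "tcp|force"
```

```text
tcp_pos: [569.3, -111.2, 115.1]
contact_force: [0.5, -0.5, 2.5]
```

```bash
python3 -m crank '{"travel":[[0,0,1.5],[0,0,1],[0,0,0]],"dr":[[0,0,0],[0,0,0],[0,0,0]]}'|grep -E "tcp|force"
python3 -m crank '{"travel":[[0,0,1],[0,0,0]],"dr":[[0,0,0],[0,0,0]]}'|grep -E "tcp|force"
python3 -m crank '{"travel":[[0,0,1],[0,0,0]],"dr":[[0,0,0],[0,0,0]]}'|grep -E "tcp|force"
```

```text
tcp_pos: [569.3, -111.2, 112.6]
contact_force: [0.4, 0.5, 3.1]
tcp_pos: [569.3, -111.2, 112.0]
contact_force: [-0.9, -0.3, 8.1]
tcp_pos: [569.4, -111.2, 111.9]
contact_force: [-4.8, 0.1, 16.9]
```

The button bottomed out (tip 118→112 mm, force climbing to 17 N). Releasing and checking.

```bash
python3 -m crank '{"travel":[[0,0,-2],[0,0,-8],[0,0,-20],[-20,20,-10],[-30,30,0]],"dr":[[0,0,0],[0,0,0],[0,0,0],[0,0,0],[0,0,0]]}'|grep -E "tcp|force"
python3 -m crank '{"travel":[[-34,40,0],[0,40,0],[0,0,0],[0,0,0],[0,0,0]],"dr":[[0,0,0],[0,0,0],[0,0,0],[0,0,0],[0,0,0]]}'|grep -E "tcp|force"
python3 - <<'E'
from h import *
over("o3")
c=r.camera("scene");save(c,"scene3")
c=r.camera("side");save(c,"side3")
E
```

```text
tcp_pos: [625.7, -69.6, 152.1]
contact_force: [0.1, -0.6, 1.0]
tcp_pos: [668.4, 3.0, 150.1]
contact_force: [-0.6, -0.6, 0.2]
t 20.45 lampTCP [ 79.18  52.86 150.29] F lamp [ 0.22 -0.12 -0.38] w -0.0 q [-0.01  0.58  1.58 -0.    0.99 -1.44]
cam lamp [ -4.3  54.2 291.5]
wheel_spot 0.91 [ -0.9 101.8 109. ]
window 0.8 [-2.3 58.  96. ]
start_top 0.89 [ -1.5 -72.9 118. ]
```

View pics/o3.png

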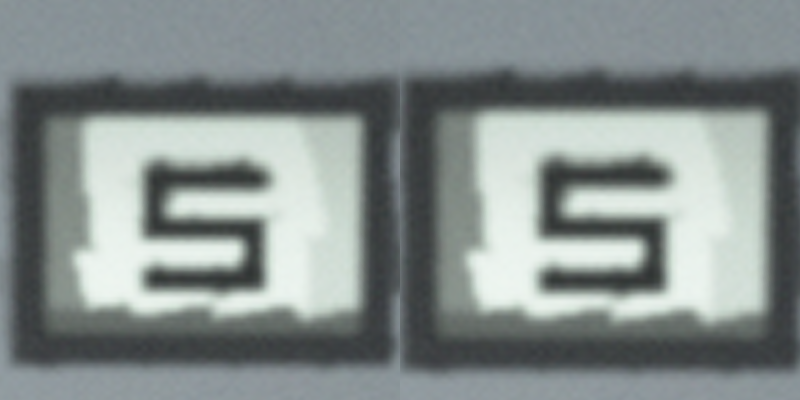

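View pics/side3.png

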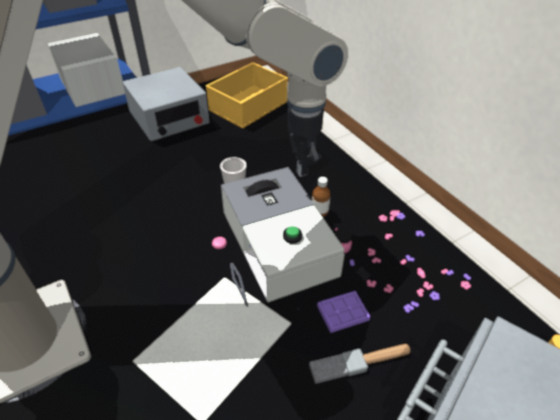

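View pics/o3_f.png

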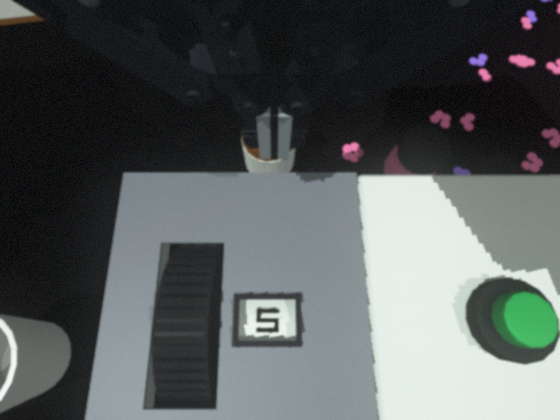

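The 5 still stands centred in the window (rows 157–293, opening 112–333). The button (525,320) is up, and the bystanders in the side view are where they were. Handing in.

```bash
python3 -c "
from cell import r
print(r.sign_off())"
```

```text
the job is handed in; nothing more can be done
None
```

The minute drum now shows the whole 5. After that I pressed the start button fully down and let it come back up, and I handed the job in at about 20 s of the 64 s allowed.

- **Thumbwheel:** I found its top by touch at about z 107.7 mm and rolled it with the closed fingertip in three strokes. Each sampled reading showed about 8–10 N pressing down and 2–5 N along the rim. The combined force was about 10.4 N at most, under the 15 N limit.
- **The 5:** Seen from almost straight above, before and after the press, the 5 sat about 0.2 mm off the window's centre. I estimate that as 0.01–0.02 rad, well inside the 0.10 rad allowed.
- **Start button:** The fingertip pushed it from about z 118 to 112 mm, its full 6 mm, until it stopped hard at about 17 N. The last pictures show it up and the wheel untouched.
- **Bystanders:** The bottle, cup, mould, charm, brush and tweezers looked unmoved by eye in the side view. The glitter jar was partly hidden, and I did not check the tray inside the tunnel, but the arm never came near either.

**Disagreements:** My first reading of the drum looked at an angle and put the 4 as centred when it was really about 0.2 numbers past. Correcting for the drum lying 8 mm below the plate and checking from above fixed that. The wrist camera's positions also differed from my lamp frame by about 2–3 mm, which did not matter for this job.

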